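# Try the lid of the stock box, free its catch if it has caught, and hold the lid up

## Robot

A 6-joint arm with a two-finger parallel gripper is mounted at the origin on a cart in front of the work surface, level with it; the furniture and walls round the work are solid. World frame = base frame: x ahead of the robot, y to its left, z up, the work surface at z = 0. Lengths are in m, angles in rad, forces in N, time in s.
With the tool pointing down it reaches from about 0.35 to 0.775 m from the base axis. Payload 7.3 kg.
Tool frame: the origin (TCP) lies at the centre of the arm's flange, where the gripper is bolted on; the fingertips stand 178 mm ahead of it and the grasp point (between the pads) lies 159 mm ahead of it; z points along the fingers, y is the line along which they close (so a half turn about z gives the same grasp; the last joint's range is limited). The gripper opens to 92 mm and grips with 3 to 60 N. Pads are 19 mm wide; open, the fingers measure 130 mm over their backs; the gripper's body (75 mm by 190 mm) begins 47 mm behind the grasp point.
Start: joints at [-0.146, 0.342, 1.524, -0, 1.275, -0.146], TCP at [0.525, 0, 0.405] pointing down, gripper open.
Joint ranges: [-2.53, 2.53], [-0.77, 2.02], [0.04, 2.7], [-1, 4.14], [0.28, 2.66], [-3.11, 3.11]. Speed limits (rad/s): [2.57, 2.57, 3.14, 3.14, 3.14, 3.14].

## Interface

Orientations are given as [roll, pitch, yaw] about the fixed x, y, z axes, in that order (R = Rz(yaw) Ry(pitch) Rx(roll)).
In Python, from cell import telemetry, vision, ticket gives the robot as it stands.
- The arm moves only by the shell command python3 -m crank 'ROWS' [FORCE]. ROWS is JSON, a list of rows, each a list of 5 numbers: the gripper command: -1 is shut, 1 is fully open, values between are in proportion, then the shift along the tool's x, y, z in mm, then the turn about the tool's z in rad. In form: [[fingers, dx, dy, dz, roll], ...]. A call has 1 to 12 rows; each row is the pose to reach, as a shift and turn from the pose commanded when the call began, along the tool's axes at that moment; what a row does not reach only later rows make up. A row lasts 1/12 s, in which the tool goes at most 41.7 mm and 7.16 degrees, less where a joint would pass 70% of its speed; a pose out of reach is approached as far as the arm can. A call with a gripper value outside its range is refused whole. The fingers move at their own pace and stop on an object; FORCE is the grip in N (left out, the last holds). Time passes only in rows, so rows that repeat a pose let the fingers close. It gives the time, the measured TCP pose, the force, the opening and the grip force at its end, in the units of the state.
- telemetry.observe(): the state, without advancing time (a new reading comes with each control period).
- vision.read_camera(name): name is "scene" or "side" or "wrist"; returns (picture, depth): 420x560x3 uint8, red, green, blue; 420x560 float32, m along the optical axis (not along the pixel's ray), 0 where there is no reading.
- vision.get_calibration(name): a dict with "camera_matrix" (3x3 intrinsics, pixels), "rvec" (rotation vector, rad) and "tvec" (3), from world to camera coordinates, as OpenCV has them. Camera axes: x right, y down, z forward; pixel columns grow to the right and rows downward; lengths in m; the calibration is good to about 2 mm. A picture is of the moment at which its call begins: read the wrist's pose just before it. get_calibration takes no time and is no camera call; for the wrist camera it gives the pose at the moment of the call.
- ticket.hand_in(): hands the job in; it is judged then, once.
The state is a dict: "time": time; "qpos": joint angles; "qvel": joint speeds; "joint_efforts": joint torques, N m; "tool_pos": TCP position; "tool_rot": TCP orientation; "contact_force": force on the tool from outside, world axes, zero at the start; "torque": the same for the moment, N m; "opening": finger opening in m; "grip_force": force on a finger pad.
Only numpy, scipy, OpenCV 4.12 (cv2) and the standard library are available. Lean on these libraries where they do the work, as an engineer would, in place of code of your own. Each camera call takes 0.05 s, during which the arm holds its last target. There are 200 camera calls.

## Task

I need both hands in the green steel stock box, and its lid falls shut by itself, so please hold it open for me: first leave the red thumb slide alone and tug the lid up by its steel bar handle, to feel whether the hidden catch has it. If it is caught, push the red thumb slide fully back (away from the bar handle) and it comes free; then raise the lid by the bar handle to about halfway up (45 degrees or more) and finish like that, still holding the handle. Do not shove the loose things round the box about.

Things in the scene. Friction and masses are not known exactly. Their poses are not given: they have to be found in the camera images.
- stock_box: green pressed-steel box with a hinged lid, screwed to the bench: 140 mm deep (its x), 200 mm wide (its y), 62 mm high, 77 mm to the top of the shut lid. Origin: centre of its underside, on the bench. Its -x side (with a blank card in a holder) is the front and faces the robot, turned by up to 0.3 rad; the lid is hinged along the rear rim (line parallel to y at x = +74, z = 64 mm).
- lid_pull: the steel bar handle on the lid (origin on the hinge line, x ahead to the rear and y to the left as on the box; use pull_mid for the grip).
- pull_mid (a point): middle of the handle's round bar: 10 mm thick, 76 mm long between its posts, parallel to the box's y. Lid shut: at x = -45, y = +35, z = 106 mm of the box, 29 mm above the lid, free underneath; 119 mm in front of and 42 mm above the hinge line, so on its arc it starts upwards and a little rearwards (35 per 100 mm). The bar can turn between the fingers as the lid rises.
- box_lid (a joint): opening of the lid in rad: 0 shut, stop at 1.2. It weighs 0.4 to 0.6 kg, has no stay and falls shut from anywhere. If caught, it stops dead after about 0.045 rad of play (5 to 6 mm at the handle); if not, it rises freely, taking 3 to 5 N at the handle. Which of the two changes from time to time and cannot be seen from outside.
- thumb_slide (a joint): travel in m of the red thumb slide: home (0 to 1 mm) at the start, stop at 22 mm; it moves towards the box's -y (to the right from the front, away from the bar handle), takes 2 to 4 N and stays where it is left. It draws the tongue inside the lid back: surely clear from 16 mm on, and it stays back. Slide it with the lid down, not pulled against the catch.
- thumb_top (a point): centre of the top of the red thumb slide: a ridged red block 14 mm (box x) by 18 mm (box y), 14 mm high, its top 16 mm above the lid (at home and with the lid shut at x = -45, y = -55, z = 92.5 mm of the box). Can be pinched across its 14 mm from above, or pushed on its side.
- masking_tape: roll of masking tape lying to the left of the box, 110 mm across, 25 mm high, loose; origin: centre of its underside. Bystander.
- sanding_block: cork sanding block, 46x86x27 mm, loose, to the right of the box; origin: centre of its underside. Bystander.
- offcut_e: square wooden offcut, 55x55x22 mm, loose, to the left of the box; origin: centre of its underside. Bystander.
- tweezers: steel tweezers, 14x126x10 mm, loose, lying in front of the box; origin: centre of the underside. Bystander.
- pliers_black: black pliers, 172x55x17 mm, loose, on the bench well to the right of the box; origin: centre of the underside. Bystander.
- marker: black felt marker with a grey end, 14x128x12 mm, loose, on the bench left of and nearer than the box; origin: centre of the underside. Bystander.

How it is judged:
On the way:
1. the lid is tugged up (about 2 mm or more at the handle) by its bar handle while the thumb slide is still home (value of joint box_lid above 0.02 rad and value of joint thumb_slide below 0.004 m and contact force between the fingers and lid_pull above 0.3 N), for 0.05 s.
At the end, for the whole second after the job is handed in: The lid stands open by more than 0.7 rad (40 degrees), at rest (under 0.1 rad/s), and the fingers carry it by the bar handle (contact force over 0.5 N) (value of joint box_lid above 0.7 rad and velocity of joint box_lid between -0.1 and 0.1 rad/s and contact force between the fingers and lid_pull above 0.5 N); the arm keeps its last pose, push and grip.
It fails at once if a loose thing round the box is shoved more than 30 mm from its place (distance of any of masking_tape, sanding_block, offcut_e, tweezers, pliers_black, marker from where it was at the start of the episode above 0.03 m).
It also fails if it takes over 54 s, if anything falls off the work surface, if the arm or the gripper's body presses on something with over 40 N, if the wrist force passes 120 N, or if a joint passes its speed limit or range.

## Working session

There is one attempt and no reset: what is moved stays moved. The work goes in short steps, Python scripts to look and compute and a shell command to move; the robot and the scene stay as the last step left them, time stands still between calls to the robot, and variables do not carry over. Pictures are saved under pics/ and viewed, at most 10 in all, crops included, and the job is handed in when it is done.

```bash
mkdir -p pics; cat > h.py <<'E'
import numpy as np,cv2
from cell import telemetry,vision
def cam(n):
    c=vision.get_calibration(n);K=np.array(c["camera_matrix"]);R=cv2.Rodrigues(np.array(c["rvec"],float))[0];t=np.array(c["tvec"],float).ravel()
    im,d=vision.read_camera(n);return K,R,t,im,d
def cloud(K,R,t,d):
    v,u=np.mgrid[:d.shape[0],:d.shape[1]]
    p=np.stack([u,v,np.ones_like(u)],-1)@np.linalg.inv(K).T*d[...,None]
    return (p-t)@R
def ray(K,R,t,u,v):
    return -R.T@t, R.T@np.linalg.inv(K)@np.array([u,v,1.])
E
python3 - <<'E'
from h import *
ims=[]
for n in("scene","side"):
    K,R,t,im,d=cam(n);cv2.imwrite(f"pics/{n}0.png",im[...,::-1]);np.savez(f"{n}0.npz",K=K,R=R,t=t,im=im,d=d)
    P=cloud(K,R,t,d);hsv=cv2.cvtColor(im,cv2.COLOR_RGB2HSV)
    print(n,-R.T@t)
    for nm,lo,hi in(("red",(0,150,80),(8,255,255)),("red2",(172,150,80),(180,255,255)),("green",(40,60,30),(90,255,255))):
        m=(cv2.inRange(hsv,lo,hi)>0)&(d>0)
        if m.sum()>5: v,u=np.nonzero(m);print(nm,m.sum(),u.mean(),v.mean(),np.median(P[m],0).round(4),np.percentile(P[m],[2,98],axis=0).round(3).tolist())
print(telemetry.observe())
E
```

```text
scene [0.84639686 0.89669253 1.19491185]
red 86 340.9418604651163 88.53488372093024 [ 0.084  -0.5549  0.019 ] [[0.057, -0.611, -0.008], [0.598, 0.111, 0.096]]
red2 6 357.0 62.0 [ 0.0771 -0.549   0.013 ] [[0.064, -0.553, 0.006], [0.087, -0.541, 0.019]]
green 4076 267.98454367026494 236.60181550539744 [0.6446 0.1892 0.0755] [[0.57, -1.304, -0.385], [0.709, 0.267, 0.081]]
side [0.61528561 0.87883152 0.7087767 ]
red 99 371.54545454545456 146.8080808080808 [ 0.096  -0.5459  0.0199] [[0.06, -0.616, -0.002], [0.598, 0.112, 0.094]]
red2 32 421.75 110.28125 [ 0.0807 -0.5511  0.0137] [[0.06, -0.569, 0.005], [0.101, -0.541, 0.018]]
green 5391 259.39194954553886 248.03561491374512 [0.6454 0.221  0.0755] [[0.572, 0.064, 0.002], [0.707, 0.266, 0.079]]
{'time': 0.1, 'qpos': array([-1.46018930e-01,  3.42679108e-01,  1.52488307e+00, -7.31584264e-06,
        1.27540466e+00, -1.46011968e-01]), 'qvel': array([-0.00047388, -0.00068345, -0.00148076,  0.00063819, -0.00020727,
        0.0011556 ]), 'joint_efforts': array([ 1.49919495e-03, -4.32001984e+01, -2.44694173e+01,  7.19219679e-02,
        5.25739230e-02, -9.79429342e-05]), 'tool_pos': array([5.24895025e-01, 2.67674560e-05, 4.04114176e-01]), 'tool_rot': array([-3.14023207e+00, -1.93013413e-04,  1.57079137e+00]), 'contact_force': array([-0.01553324,  0.17799501, -0.58537976]), 'torque': array([9.60771705e-05, 2.52949929e-02, 5.96794888e-02]), 'grip_force': 0.0, 'opening': 0.09175025970667415}
```

View pics/scene0.png

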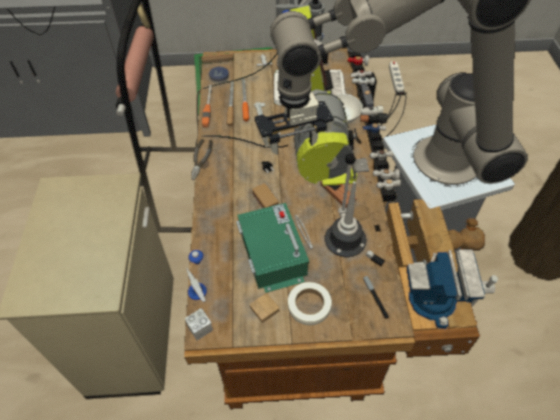

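View pics/side0.png

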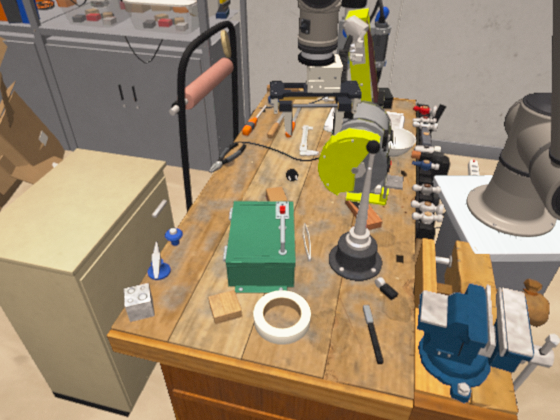

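The box shows at scene (272,245) and side (262,245), with the red slide at scene (281,214) and side (283,209) and the bar just beside it. A tall black-based stand at scene (345,237) is near the front of the box, so I need its extent as well as the lid pose.

```bash
python3 - <<'E'
from h import *
for n in("scene","side"):
    f=np.load(n+"0.npz");K,R,t,im,d=[f[k] for k in("K","R","t","im","d")]
    P=cloud(K,R,t,d);hsv=cv2.cvtColor(im,cv2.COLOR_RGB2HSV)
    near=(d>0)&(abs(P[...,0]-.64)<.12)&(abs(P[...,1]-.165)<.16)
    lid=near&(cv2.inRange(hsv,(40,60,30),(90,255,255))>0)&(P[...,2]>.068)&(P[...,2]<.086)
    q=P[lid][:,:2].astype(np.float32);r=cv2.minAreaRect(q*1000);print(n,"lid z",np.median(P[lid][:,2]),"rect",r)
    red=near&((cv2.inRange(hsv,(0,130,70),(9,255,255))>0)|(cv2.inRange(hsv,(170,130,70),(180,255,255))>0))
    v,u=np.nonzero(red);print("red",red.sum(),u.mean(),v.mean(),P[red].mean(0).round(4),P[red].max(0).round(4))
    bar=near&(P[...,2]>.095)&~red;v,u=np.nonzero(bar)
    b=P[bar];print("bar",len(b),u.mean(),v.mean(),b.mean(0).round(4),b[:,2].max())
    if len(b)>5:
        l=cv2.fitLine(b[:,:2].astype(np.float32),cv2.DIST_HUBER,0,.01,.01).ravel();s=(b[:,:2]-l[2:])@l[:2];print("line",l,s.min(),s.max())
    # tall stuff in work area
    T=(d>0)&(P[...,0]>.25)&(P[...,0]<.8)&(P[...,1]>-.3)&(P[...,1]<.5)&(P[...,2]>.05)&~near
    c=P[T];H={}
    for x,y,z in c:
        k=(round(x/.05)*5,round(y/.05)*5);H.setdefault(k,[]).append(z)
    print({k:(len(z),round(np.min(z),2),round(np.max(z),2)) for k,z in sorted(H.items()) if len(z)>4})
    cv2.imwrite(f"pics/{n}crop.png",cv2.resize(im[180:300,200:400],None,fx=4,fy=4,interpolation=cv2.INTER_CUBIC)[...,::-1])
E
```

```text
scene lid z 0.07667022430653792 rect ((640.4802856445312, 158.00758361816406), (206.36476135253906, 142.57652282714844), 89.23503875732422)
red 18 281.5 214.0 [0.5946 0.1059 0.0929] [0.5986 0.1132 0.0977]
bar 2895 288.68428324697754 90.5160621761658 [0.5555 0.0456 0.4512] 0.5934283634677511
line [0.20872058 0.9779753  0.5521272  0.05520552] -0.055014342418358286 0.18838344853059025
{(25, 10): (93, np.float64(0.61), np.float64(0.65)), (25, 15): (22, np.float64(0.67), np.float64(0.69)), (25, 20): (222, np.float64(0.67), np.float64(0.71)), (25, 35): (5, np.float64(0.13), np.float64(0.14)), (25, 40): (164, np.float64(0.13), np.float64(0.14)), (25, 45): (158, np.float64(0.05), np.float64(0.14)), (25, 50): (105, np.float64(0.08), np.float64(0.14)), (30, -30): (46, np.float64(0.14), np.float64(0.21)), (30, -25): (59, np.float64(0.14), np.float64(0.18)), (30, -20): (47, np.float64(0.15), np.float64(0.19)), (30, -15): (52, np.float64(0.15), np.float64(0.18)), (30, -10): (20, np.float64(0.07), np.float64(0.17)), (30, 0): (78, np.float64(0.1), np.float64(0.11)), (30, 5): (58, np.float64(0.09), 
[... 4719 characters left out ...]
, np.float64(0.43)), (45, -10): (173, np.float64(0.15), np.float64(0.34)), (45, -5): (99, np.float64(0.19), np.float64(0.34)), (45, 0): (1671, np.float64(0.05), np.float64(0.37)), (45, 5): (338, np.float64(0.29), np.float64(0.34)), (45, 15): (66, np.float64(0.05), np.float64(0.09)), (45, 20): (1003, np.float64(0.05), np.float64(0.25)), (45, 25): (17, np.float64(0.05), np.float64(0.06)), (50, -5): (39, np.float64(0.14), np.float64(0.39)), (50, 0): (1184, np.float64(0.06), np.float64(0.5)), (50, 5): (1159, np.float64(0.3), np.float64(0.52)), (55, 0): (168, np.float64(0.27), np.float64(0.5)), (60, -5): (40, np.float64(0.31), np.float64(0.34)), (60, 0): (120, np.float64(0.32), np.float64(0.34))}
```

View pics/scenecrop.png

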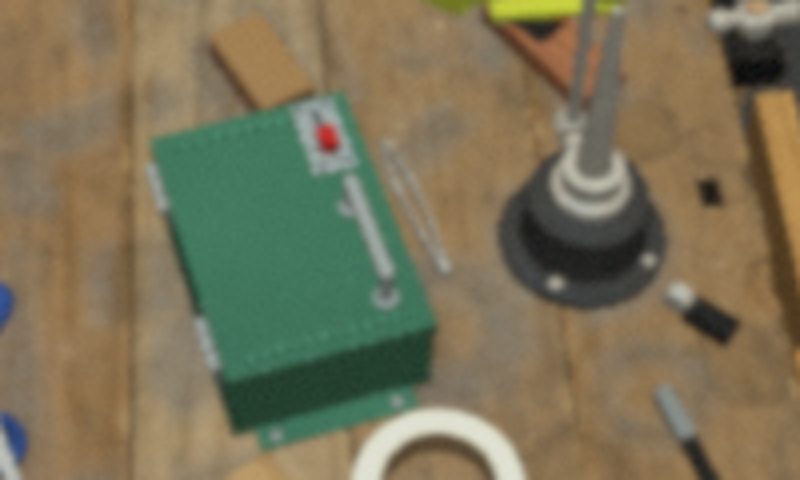

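The crop shows the tongue plate and red block at crop (328,137), with the bar running from (350,180) to (388,290), parallel to the front edge. Box centre is about (0.640, 0.158) with yaw about -0.01. The predicted red position (0.595, 0.103) matches the measured one. The tool's y already lies along world x and its x along world y, so no turn is needed. Next I'll check the bar height and the clearance to the lamp.

```bash
python3 - <<'E'
from h import *
for n in("scene","side"):
    f=np.load(n+"0.npz");K,R,t,im,d=[f[k] for k in("K","R","t","im","d")]
    P=cloud(K,R,t,d)
    m=(d>0)&(abs(P[...,0]-.595)<.03)&(abs(P[...,1]-.194)<.06)&(P[...,2]>.096)&(P[...,2]<.13)
    b=P[m];print(n,"bar",len(b),b.mean(0).round(4),np.percentile(b,[3,97],axis=0).round(4).tolist())
    if len(b)>5:print(cv2.fitLine(b[:,:2].astype(np.float32),cv2.DIST_HUBER,0,.01,.01).ravel())
    for lo,hi in((.08,.13),(.13,.2),(.2,.26),(.26,.5)):
        m=(d>0)&(P[...,0]>.3)&(P[...,0]<.85)&(P[...,1]>.06)&(P[...,1]<.33)&(P[...,2]>lo)&(P[...,2]<hi)
        b=P[m]
        if len(b):print("tall",lo,len(b),np.percentile(b,[1,50,99],axis=0).round(3).tolist())
E
```

```text
scene bar 110 [0.597  0.1981 0.1098] [[0.5917, 0.1554, 0.0992], [0.6014, 0.2346, 0.1147]]
[0.02174357 0.9997636  0.5973263  0.20972049]
tall 0.08 681 [[0.411, 0.065, 0.08], [0.595, 0.183, 0.088], [0.708, 0.255, 0.127]]
tall 0.13 196 [[0.409, 0.11, 0.131], [0.432, 0.188, 0.163], [0.443, 0.195, 0.198]]
tall 0.2 148 [[0.405, 0.109, 0.201], [0.426, 0.153, 0.228], [0.438, 0.192, 0.26]]
tall 0.26 69 [[0.402, 0.1, 0.26], [0.415, 0.114, 0.265], [0.425, 0.125, 0.271]]
side bar 136 [0.5942 0.2026 0.1094] [[0.5897, 0.1567, 0.0997], [0.5983, 0.2361, 0.1125]]
[0.02632488 0.99965346 0.59352434 0.18982613]
tall 0.08 571 [[0.411, 0.097, 0.08], [0.442, 0.193, 0.096], [0.601, 0.236, 0.129]]
tall 0.13 262 [[0.421, 0.182, 0.131], [0.432, 0.19, 0.162], [0.44, 0.195, 0.199]]
tall 0.2 297 [[0.4, 0.11, 0.201], [0.424, 0.126, 0.232], [0.436, 0.191, 0.259]]
tall 0.26 85 [[0.398, 0.104, 0.26], [0.412, 0.117, 0.265], [0.424, 0.124, 0.269]]
```

```bash
python3 -m crank '[[1,0,35,0,0],[1,0,70,0,0],[1,0,70,0,0]]'; python3 -m crank '[[1,35,0,0,0],[1,70,0,0,0],[1,105,0,0,0],[1,140,0,0,0],[1,140,0,0,0]]'; python3 - <<'E'
from h import *
K,R,t,im,d=cam("wrist");np.savez("w1.npz",K=K,R=R,t=t,im=im,d=d);cv2.imwrite("pics/w1.png",im[...,::-1])
E
```

```text
time: 0.35
tool_pos: [0.5989, -0.0003, 0.4029]
tool_rot: [3.14, -0.0, 1.57]
contact_force: [-2.0, -0.2, -0.7]
opening: 0.0919
grip_force: 0.0
time: 0.77
tool_pos: [0.5942, 0.1455, 0.4042]
tool_rot: [-3.141, -0.002, 1.576]
contact_force: [-0.4, 0.2, 0.2]
opening: 0.0919
grip_force: 0.0
```

View pics/w1.png

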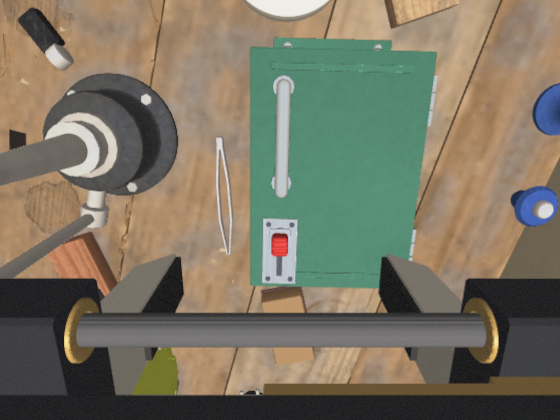

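The wrist view shows the bar from (284,85) to (281,188), the slide at (280,245), and the tweezers at (224,195), clear of the gripper. I'll refine from this view.

```bash
python3 - <<'E'
from h import *
f=np.load("w1.npz");K,R,t,im,d=[f[k] for k in("K","R","t","im","d")]
P=cloud(K,R,t,d);hsv=cv2.cvtColor(im,cv2.COLOR_RGB2HSV)
m=np.zeros(d.shape,bool);m[75:200,265:300]=1
m&=(P[...,2]>.1)&(P[...,2]<.13);b=P[m];print(len(b),b.mean(0),np.percentile(b,[2,50,98],axis=0).round(4).tolist(),cv2.fitLine(b[:,:2].astype(np.float32),cv2.DIST_HUBER,0,.01,.01).ravel())
r=np.zeros(d.shape,bool);r[225:265,265:300]=1
r&=(cv2.inRange(hsv,(0,130,70),(9,255,255))>0)|(cv2.inRange(hsv,(170,130,70),(180,255,255))>0)
print("red",P[r].mean(0),np.percentile(P[r],[2,50,98],axis=0).round(4).tolist())
v,u=np.nonzero(m);c,g=ray(K,R,t,282,135)
print("bar ray at z .106",c+g*(.106-c[2])/g[2]); print(telemetry.observe()["tool_pos"],telemetry.observe()["tool_rot"])
E
```

```text
1590 [0.59447445 0.19486925 0.10936219] [[0.5896, 0.1534, 0.1061], [0.5945, 0.1958, 0.1096], [0.5994, 0.2327, 0.1115]] [0.01768004 0.9998437  0.59447443 0.19486925]
red [0.59314219 0.10493142 0.09177599] [[0.5869, 0.0955, 0.0828], [0.5928, 0.105, 0.0916], [0.5995, 0.1112, 0.0938]]
bar ray at z .106 [0.59462522 0.19684626 0.106     ]
[0.59442988 0.14305368 0.40414318] [-3.14055696e+00 -3.92823102e-04  1.57539437e+00]
```

```bash
python3 -m crank '[[1,30,0,0,0],[1,54,0,0,0],[1,54,0,30,0],[1,54,0,60,0],[1,54,0,90,0],[1,54,0,110,0],[1,54,0,125,0],[1,54,0,130,0],[1,54,0,130,0]]' 30; python3 -m crank '[[-1,0,0,0,0],[-1,0,0,0,0],[-1,0,0,0,0],[-1,0,0,0,0],[-1,0,0,0,0],[-1,0,0,0,0],[-1,0,0,0,0],[-1,0,0,0,0]]' 30; python3 - <<'E'
from h import *
K,R,t,im,d=cam("wrist");cv2.imwrite("pics/w2.png",im[...,::-1])
E
```

```text
time: 1.57
tool_pos: [0.5948, 0.193, 0.2732]
tool_rot: [-3.138, 0.001, 1.57]
contact_force: [-0.1, 0.5, 1.7]
opening: 0.0919
grip_force: 0.0
time: 2.23
tool_pos: [0.595, 0.1941, 0.2748]
tool_rot: [3.141, -0.0, 1.571]
contact_force: [1.1, -0.3, 0.8]
opening: 0.0432
grip_force: 0.0
```

View pics/w2.png

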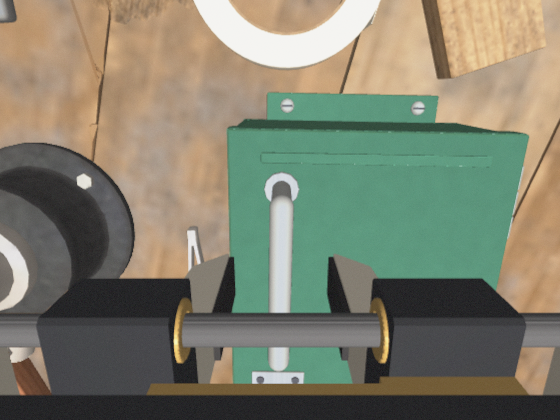

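The bar (column 280) is centred between the fingers (215 and 350). I'll close fully, then tug gently.

```bash
python3 -m crank '[[-1,0,0,0,0],[-1,0,0,0,0],[-1,0,0,0,0],[-1,0,0,0,0],[-1,0,0,0,0],[-1,0,0,0,0],[-1,0,0,0,0],[-1,0,0,0,0],[-1,0,0,0,0]]' 30; python3 -m crank '[[-1,0,0,-1,0],[-1,0,0,-2,0],[-1,0,0,-3,0],[-1,0,1,-4,0],[-1,0,1,-4,0],[-1,0,1,-4,0]]'; python3 -m crank '[[-1,0,0,-1,0],[-1,0,1,-2,0],[-1,0,1,-3,0],[-1,0,1,-4,0],[-1,0,1,-4,0],[-1,0,1,-4,0]]'
```

```text
time: 3.03
tool_pos: [0.5947, 0.194, 0.2747]
tool_rot: [-3.141, 0.0, 1.571]
contact_force: [-4.3, -0.5, 1.1]
opening: 0.0088
grip_force: 30.0
time: 3.53
tool_pos: [0.596, 0.194, 0.2786]
tool_rot: [-3.141, 0.0, 1.571]
contact_force: [-1.1, 0.0, -4.2]
opening: 0.0087
grip_force: 30.0
time: 4.03
tool_pos: [0.5974, 0.1939, 0.283]
tool_rot: [3.14, -0.0, 1.571]
contact_force: [3.0, -0.7, -6.1]
opening: 0.0089
grip_force: 30.0
```

The handle is 8 mm up, past the 5–6 mm of play, at only about 5 N. That suggests it isn't caught; I'll confirm with a little more.

```bash
python3 -m crank '[[-1,0,0,-2,0],[-1,0,1,-4,0],[-1,0,2,-6,0],[-1,0,2,-8,0],[-1,0,3,-8,0],[-1,0,3,-8,0],[-1,0,3,-8,0]]'; python3 - <<'E'
from h import *
for n in("side","wrist"):
    K,R,t,im,d=cam(n);cv2.imwrite(f"pics/{n}3.png",im[...,::-1])
    P=cloud(K,R,t,d);hsv=cv2.cvtColor(im,cv2.COLOR_RGB2HSV)
    m=(d>0)&(cv2.inRange(hsv,(40,60,30),(90,255,255))>0)&(abs(P[...,0]-.64)<.1)&(abs(P[...,1]-.158)<.105)&(P[...,2]>.06)&(P[...,2]<.15)
    p=P[m];print(n,len(p),[(x,np.median(p[abs(p[:,0]-x)<.006][:,2]).round(4),(abs(p[:,0]-x)<.006).sum()) for x in(.58,.61,.64,.67,.7)])
E
```

```text
time: 4.62
tool_pos: [0.6008, 0.1938, 0.2909]
tool_rot: [3.139, -0.0, 1.571]
contact_force: [6.9, -0.4, -7.7]
opening: 0.0088
grip_force: 30.0
side 3113 [(0.58, np.float64(0.0944), np.int64(221)), (0.61, np.float64(0.0902), np.int64(169)), (0.64, np.float64(0.0862), np.int64(312)), (0.67, np.float64(0.0821), np.int64(335)), (0.7, np.float64(0.0779), np.int64(301))]
wrist 38126 [(0.58, np.float64(0.0937), np.int64(3484)), (0.61, np.float64(0.0896), np.int64(2696)), (0.64, np.float64(0.0856), np.int64(3448)), (0.67, np.float64(0.0815), np.int64(3278)), (0.7, np.float64(0.0773), np.int64(4135))]
```

The lid slope is now 0.138 rad, well past the 0.045 rad of play, so the lid isn't caught and the slide stays untouched. I'll raise it along its arc.

```bash
python3 -m crank '[[-1,0,3,-3,0],[-1,0,6,-7,0],[-1,0,9,-12,0],[-1,0,13,-17,0],[-1,0,17,-22,0],[-1,0,21,-27,0],[-1,0,25,-31,0],[-1,0,30,-36,0],[-1,0,30,-36,0]]'
```

```text
time: 5.47
tool_pos: [0.63, 0.1936, 0.3292]
tool_rot: [-3.141, 0.001, 1.571]
contact_force: [-8.2, -3.8, 4.6]
opening: 0.0088
grip_force: 30.0
```

```bash
python3 -m crank '[[-1,0,4,-4,0],[-1,0,9,-8,0],[-1,0,14,-12,0],[-1,0,20,-15,0],[-1,0,25,-18,0],[-1,0,31,-21,0],[-1,0,31,-21,0],[-1,0,31,-21,0],[-1,0,31,-21,0],[-1,0,31,-21,0]]'; python3 - <<'E'
from h import *
for n in("side",):
    K,R,t,im,d=cam(n);cv2.imwrite(f"pics/{n}4.png",im[...,::-1])
    P=cloud(K,R,t,d);hsv=cv2.cvtColor(im,cv2.COLOR_RGB2HSV)
    m=(d>0)&(cv2.inRange(hsv,(40,60,30),(90,255,255))>0)&(abs(P[...,0]-.66)<.1)&(abs(P[...,1]-.158)<.12)&(P[...,2]>.075)&(P[...,2]<.25)
    p=P[m];print(len(p),p.min(0),p.max(0)); print(cv2.fitLine(p[:,[0,2]].astype(np.float32),cv2.DIST_HUBER,0,.01,.01).ravel())
o=telemetry.observe();print(o["tool_pos"],o["contact_force"],o["grip_force"])
E
```

```text
time: 6.3
tool_pos: [0.6609, 0.1933, 0.3504]
tool_rot: [3.14, 0.001, 1.57]
contact_force: [-3.8, -4.3, 4.5]
opening: 0.0087
grip_force: 30.0
2161 [0.61132185 0.05584833 0.07501576] [0.71967761 0.26100868 0.24974846]
[ 0.69373184 -0.7202334   0.6669097   0.12858056]
[0.66085262 0.1932372  0.35038116] [-4.29194362 -4.91330285  5.16161175] 30.022366046905518
```

View pics/side4.png

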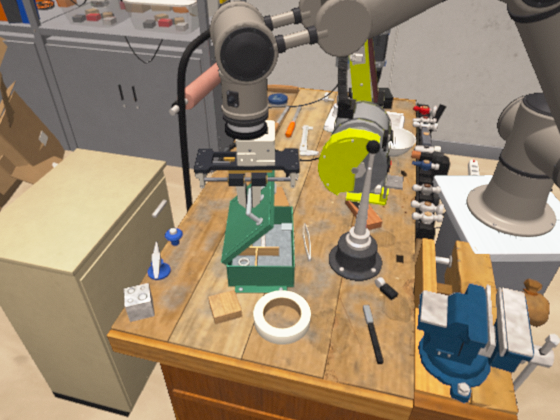

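The lid stands open at about 0.80 rad (fit slope 0.72/0.69) at side (255,225). The gripper holds the bar with a 30 N grip, and the loose things are where they were. I'll let it settle for a moment, then hand in.

```bash
python3 -m crank '[[-1,0,0,0,0],[-1,0,0,0,0],[-1,0,0,0,0],[-1,0,0,0,0],[-1,0,0,0,0],[-1,0,0,0,0]]' && python3 -c "
from cell import ticket
print(ticket.hand_in())"
```

```text
time: 6.85
tool_pos: [0.6608, 0.1932, 0.3503]
tool_rot: [3.14, 0.001, 1.57]
contact_force: [-4.0, -3.9, 5.1]
opening: 0.0089
grip_force: 30.0
the job is handed in; nothing more can be done
None
```

The tug showed the lid was not caught, so I left the red thumb slide alone; the lid is now held open by its bar handle at about 0.80 rad (46°), the loose things look undisturbed, and the job is handed in.

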